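Set the brake gauge and turn a fan rotor one full turn

ROBOT

A 6-joint arm with a two-finger parallel gripper is mounted at the origin on the work surface. World frame = base frame: x ahead of the robot, y to its left, z up, the work surface at z = 0. Lengths are in mm, angles in rad, forces in N, time in s.
With the tool pointing down it reaches from about 350 to 800 mm from the base axis. Payload 7.3 kg.
Tool frame: the origin (TCP) lies midway between the tips of the shut fingers; the grasp point (between the pads) lies 19 mm behind it; z points along the fingers, y is the line along which they close (so a half turn about z gives the same grasp; the last joint's range is limited). The gripper opens to 85 mm and grips with 20 to 120 N. Pads are 22 mm wide; open, the fingers measure 114 mm over their backs; the gripper's body (76 mm by 85 mm) begins 54 mm behind the grasp point. The pads swing forward as they close: fully open they stand 13 mm farther back than shut.
Start: joints at [-1.439, 0.342, 1.524, -0, 1.275, -0.146], TCP at [143.998, -504.885, 231.322] pointing down, gripper open.
Joint ranges: [-2.53, 2.53], [-0.77, 2.02], [0.04, 2.7], [-1, 4.14], [0.28, 2.66], [-3.11, 3.11]. Speed limits (rad/s): [2.57, 2.57, 3.14, 3.14, 3.14, 3.14].

INTERFACE

Orientations are given as a unit quaternion [w, x, y, z].
In Python, from workcell import * gives the robot as it stands.
- The arm moves only by the shell command python3 -m jog 'ROWS'. ROWS is a JSON object of lists of equal length, an entry for each row: "gripper": the opening, from 0 (shut) to 1 (fully open); "dp": the shift along the tool's x, y, z scaled (see below), a list of three; "delta_rot": the turn, a rotation vector about the tool's x, y, z scaled (see below), a list of three. A call has 1 to 20 rows; each row is the pose to reach, as a shift and turn from the pose commanded when the call began, along the tool's axes at that moment; what a row does not reach only later rows make up. The controller multiplies each number of a shift by 0.3 m and each number of a turn by 90 degrees. A row lasts 1/8 s, in which the tool goes at most 62.5 mm and 10.7 degrees, less where a joint would pass 70% of its speed; a pose out of reach is approached as far as the arm can. A call with a number of a shift or a turn outside -1 to 1 is refused whole. A call with a gripper value outside its range is refused whole. The fingers move at their own pace and stop on an object; the grip force is fixed at half the most. Time passes only in rows, so rows that repeat a pose let the fingers close. It gives the time, the measured TCP pose, the force, the opening and the grip force at its end, in the units of the state.
- observe(): the state, without advancing time (a new reading comes with each control period).
- snapshot(name): name is "scene" or "top"; returns a dict with "image" (384x512x3 uint8, red, green, blue), "fx", "fy", "cx", "cy" (pixels), "rvec" (rotation vector, rad) and "tvec" (3), from world to camera coordinates, as OpenCV has them. Camera axes: x right, y down, z forward; pixel columns grow to the right and rows downward; lengths in mm; the calibration is good to about 2 mm. A picture is of the moment at which its call begins. There is no depth.
- close_job(): hands the job in; it is judged then, once.
Trained networks look in the newest picture that a camera, given by its name, has taken for a name from the list of things; names that differ only in an ending like _2 or _b are one class to them, and where a whole thing is asked for, a point or a joint stands for the part that bears it (a point fixed in the world has none). Each returns a list of dicts, best first, with "p" (0 to 1); they miss things now and then, are a little off and sometimes report something else, mostly with a low value. They report only what shows in the picture. A call takes as long as a camera call.
- masks_of(camera, query): "region" (384x512 bool, what is visible of it).
- place_of(camera, query): "xyz" ([x, y, z] in mm, in world coordinates, good to about 4 mm: a listed point, or the origin of a listed thing).
The state is a dict: "time_s": time; "qpos": joint angles; "qd": joint speeds; "tau": joint torques, N m; "tcp_pos": TCP position; "eef_rot": TCP orientation; "force": force on the tool from outside, world axes, zero at the start; "ft_torque": the same for the moment, N m; "width": finger opening in mm; "finger_force": force on a finger pad.
Only numpy, scipy, OpenCV 4.12 (cv2) and the standard library are available. Lean on these libraries where they do the work, as an engineer would, in place of code of your own. Each camera call takes 0.05 s, during which the arm holds its last target. There are 200 camera calls.

TASK

Set the drag brake on the fan test rig: pull the orange tab of its spring gauge back along the rail until its white line is level with the yellow clip's black line, and leave it there. Then turn the fan rotor anticlockwise (seen from above), pushing it by its blades: bring the red blade round to the green pointer, carry on for one full turn more, and stop with the red blade back on the pointer. Do not shift the clip, and leave the bottles, tools and other things round the rig standing or lying where they are.

Things in the scene. Friction and masses are not known exactly. Their poses are not given: they have to be found in the camera images.
- rig: Fan test rig fixed to the bench, place and yaw vary. Origin on the bench under the rotor's axis, z up. Round white base plate, radius 108 mm, 15 mm thick, with an arm to +y that carries the gauge rail. Motor under the rotor: radius 38 mm, up to 32 mm high.
- rotor (a joint): Rotor angle (rad) about the rig's z axis; grows anticlockwise seen from above and counts turns. 0: the red blade is on the green pointer, i.e. points along the rig's -x; 6.283 is one turn later. Range -4 to 12, starts below 0. Brake drag about 0.2 N m: it stays where it is left. Hub radius 27 mm, up to 80 mm high.
- bridge (a point): Middle of the top of the blue bridge, 100 mm above the bench, at rig x 0, y +67 mm. It is 30 mm wide and runs along the rig's y from above the hub (a brass button there, radius 17 mm, up to 106 mm) to a blue column 30 x 22 mm at y +123 mm. Its underside is 86 mm up: blades pass under it, fingers reaching down between the blades cannot go through it.
- rail (a point): Middle of the top of the aluminium gauge rail, 45 mm above the bench, at rig x -5, y +182 mm. The rail is 34 mm wide and 200 mm long along the rig's x; a blue block ends it at rig x +94 to +106 mm, 35 mm high.
- hub (a point): Point on the rotor's axis, 60 mm above the bench, at mid height of the blades.
- red_tip (a point): Middle of the tip of the red blade, 100 mm from the axis. Four flat blades 90 degrees apart (one red, three black), each 50 mm wide from 45 to 100 mm from the axis (34 mm nearer the hub), 6 mm thick, pitched 0.25 rad (anticlockwise-leading edge low, trailing edge about 66 mm up), between about 50 and 70 mm above the bench.
- pointer (a point): Tip of the fixed green pointer, 103 mm from the axis along the rig's -x; the green post behind it is 16 x 10 mm, from 108 to 124 mm from the axis, 55 mm high.
- slide (a joint): How far the gauge's orange tab is pulled out (m), 0 to 0.1, growing towards the rig's -x. A spring (50 N/m) draws it back, but a friction lock of about 7 N holds it wherever it is left, so moving it out takes about 7 to 12 N.
- tab_top (a point): Middle of the top of the orange tab, on its white line: an upright plate 12 mm thick (rig's x), 34 mm wide (y), 46 to 91 mm above the bench, at rig x = 30 mm - joint slide, y = 182 mm; a flat foot 50 mm long under it, up to 50 mm high. Hook it from the +x side and draw it to -x.
- clip_top (a point): Middle of the top of the yellow marker clip, on its black line, 45 mm above the bench. Clip 12 (x) x 22 (y) x 22 mm on the rail's outer side (rig y 201 to 223 mm). Axes as the rig's. The tab is set when its white line is at the same rig x as this point. Stiff; not to be moved.
- bottle: Blue bottle with white cap, radius 32 mm, 200 mm tall; origin at its foot. Stands at the rotor's edge.
- canister: Yellow can, radius 29 mm, 180 mm tall; origin at its foot. Stands at the rotor's edge.
- jar: Glass jar with red cap, radius 34 mm, 85 mm tall; origin at its foot. Stands at the rotor's edge.
- screwdriver: Red-handled screwdriver, 190 mm long, lying along its own x on the bench between robot and rig; origin under its middle.
- carton: Cardboard carton 60 x 80 x 85 mm high; origin at the middle of its underside. Stands behind the gauge rail.
- mug: Blue mug, radius 40 mm, 95 mm tall, handle at its +y; origin at its foot.
- wrench: Steel wrench, 180 mm long, lying along its own x on the bench; origin under its middle.

How it is judged (in metres and radians):
On the way, in this order (a step that is already met when the one before it is completed fails the run):
1. the orange tab is set level with the yellow clip and let go, before the red blade reaches the pointer (x of tab_top in the frame of clip_top between -0.006 and 0.006 m and contact force between slide and the fingers below 0.2 N), for 0.2 s.
2. the red blade comes to the pointer the first time (value of joint rotor above -0.12 rad).
3. half a turn further (value of joint rotor above 3.14 rad).
At the end, for the whole second after the job is handed in: The red blade is back on the green pointer (within 0.15 rad, about 15 mm at its tip) exactly one full turn after it first came there, the rotor is at rest, and the orange tab's line is within 6 mm of the yellow clip's line (x of tab_top in the frame of clip_top between -0.006 and 0.006 m and value of joint rotor between 6.133 and 6.433 rad and velocity of joint rotor between -0.05 and 0.05 rad/s); the robot touches nothing.
It fails at once if the yellow clip is shifted by more than 6 mm (distance of clip_top from where it was at the start of the episode above 0.006 m).
It fails at once if the bottle, canister or jar is pushed more than 30 mm or tipped over (distance of any of bottle, canister, jar from where it was at the start of the episode above 0.03 m or angle between any of bottle, canister, jar's own z axis and vertical above 0.5 rad).
It fails at once if the screwdriver, carton, mug or wrench is pushed more than 30 mm or tipped over (distance of any of screwdriver, carton, mug, wrench from where it was at the start of the episode above 0.03 m or angle between any of carton, mug's own z axis and vertical above 0.5 rad).
It also fails if it takes over 72 s, if anything falls off the work surface, if the arm or the gripper's body presses on something with over 40 N, if the wrist force passes 120 N, or if a joint passes its speed limit or range.

## Working session

There is one attempt and no reset: what is moved stays moved. The work goes in short steps, Python scripts to look and compute and a shell command to move; the robot and the scene stay as the last step left them, time stands still between calls to the robot, and variables do not carry over. Pictures are saved under pics/ and viewed, at most 10 in all, crops included, and the job is handed in when it is done.

```bash
mkdir -p pics; ls; cat > h.py <<'E'
from workcell import *
import numpy as np, cv2
from scipy.spatial.transform import Rotation as R
def cam(n):
    s=snapshot(n); s={k:(np.array(v) if k!='image' else v) for k,v in s.items()}
    s['K']=np.array([[s['fx'],0,s['cx']],[0,s['fy'],s['cy']],[0,0,1]],float); return s
def save(s,f,sc=1.5): cv2.imwrite(f,cv2.resize(np.array(s['image'])[:,:,::-1],None,fx=sc,fy=sc,interpolation=cv2.INTER_CUBIC))
def proj(s,P): return cv2.projectPoints(np.array(P,float).reshape(-1,3),s['rvec'].astype(float),s['tvec'].astype(float),s['K'],None)[0].reshape(-1,2)
def ray(s,u,v,z):
    M=cv2.Rodrigues(s['rvec'].astype(float))[0]; c=-M.T@s['tvec'].reshape(3)
    d=M.T@np.linalg.inv(s['K'])@[u,v,1]; return c+d*(z-c[2])/d[2]
E
python3 - <<'E'
from h import *
for n in ["scene","top"]:
    s=cam(n); save(s,f"pics/{n}0.png")
    for q in "rig bridge rail hub red_tip pointer tab_top clip_top bottle canister jar screwdriver carton mug wrench".split():
        r=place_of(n,q)
        print(n,q,[(np.round(a['xyz']).tolist(),round(a['p'],2)) for a in r[:2]])
o=observe(); print(o)
E
```

```text
pics
scene rig [([576.0, -90.0, 0.0], 0.64)]
scene bridge [([581.0, -22.0, 105.0], 0.69), ([509.0, -13.0, 63.0], 0.29)]
scene rail [([583.0, 91.0, 46.0], 0.59)]
scene hub [([578.0, -91.0, 57.0], 0.71)]
scene red_tip [([508.0, -12.0, 62.0], 0.78)]
scene pointer [([470.0, -84.0, 54.0], 0.83)]
scene tab_top [([746.0, -55.0, 0.0], 0.59), ([605.0, 86.0, 93.0], 0.49)]
scene clip_top [([574.0, 115.0, 44.0], 0.4)]
scene bottle [([745.0, -55.0, 3.0], 0.8)]
scene canister [([564.0, -258.0, 5.0], 0.9), ([394.0, -60.0, -3.0], 0.57)]
scene jar [([687.0, -225.0, 3.0], 0.91)]
scene screwdriver [([396.0, -61.0, -3.0], 0.78), ([472.0, -84.0, 54.0], 0.56)]
scene carton [([750.0, 95.0, 0.0], 0.87)]
scene mug [([401.0, 364.0, -4.0], 0.78)]
scene wrench [([509.0, -8.0, 60.0], 0.62), ([473.0, -515.0, 1.0], 0.59)]
top rig [([575.0, -91.0, 2.0], 0.57), ([473.0, -86.0, 56.0], 0.5)]
top bridge [([580.0, -26.0, 98.0], 0.62)]
top rail [([579.0, 87.0, 45.0], 0.77)]
top hub [([688.0, -230.0, 4.0], 0.7), ([574.0, -90.0, 60.0], 0.69)]
top red_tip [([510.0, -17.0, 61.0], 0.77)]
top pointer [([474.0, -87.0, 55.0], 0.
[... 398 characters left out ...]
2.0, 6.0], 0.57)]
{'time_s': 1.6, 'qpos': array([-1.43903538e+00,  3.41973281e-01,  1.52412527e+00,  1.09184119e-05,
        1.27537662e+00, -1.45992071e-01]), 'qd': array([ 0.00145076,  0.00235907, -0.00056144, -0.00141069, -0.00171313,
       -0.00108589]), 'tau': array([ 3.13792207e-04, -4.33558452e+01, -2.46270919e+01, -1.54792551e-04,
        3.15711750e-04, -2.46990567e-05]), 'tcp_pos': array([ 143.98311757, -504.88503389,  231.32655194]), 'eef_rot': array([5.87775861e-05, 9.90372365e-01, 1.38428952e-01, 4.80469621e-06]), 'force': array([-0.27691411, -0.06775307, -0.26184069]), 'ft_torque': array([-0.05087499,  0.03039931,  0.01153523]), 'finger_force': 0.0, 'width': 85.51009271555576}
```

View pics/scene0.png

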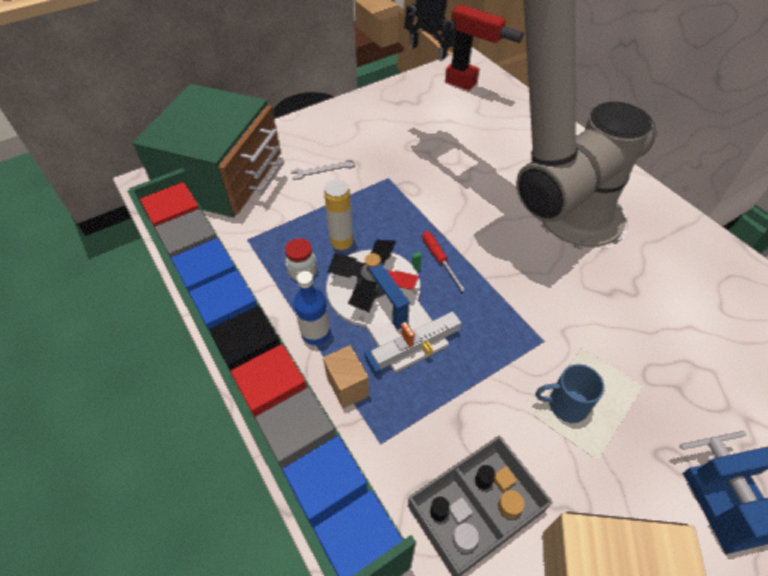

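View pics/top0.png

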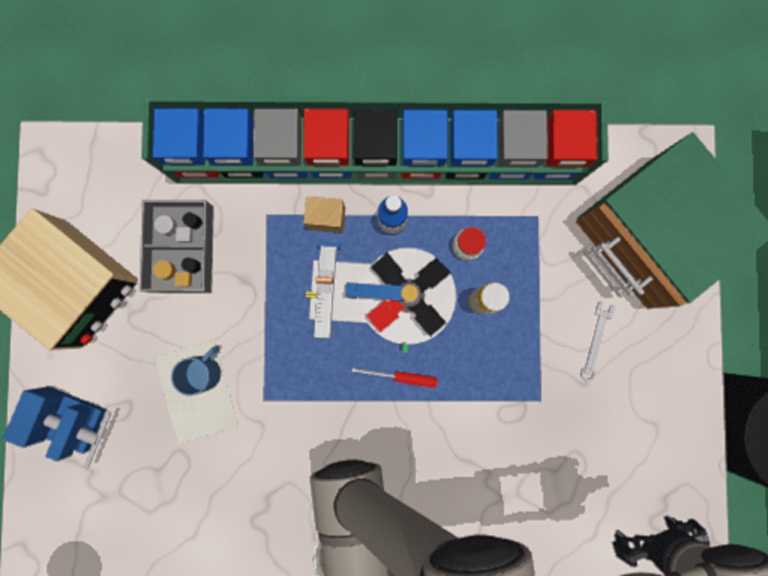

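The pictures match the network reports: hub at about (410,293) px in the top view, red blade at (383,315), orange tab at (325,281), yellow clip at (312,295). The false detections (such as canister at (394,-60)) are easy to discard. Next I fit the rig pose and refine tab against clip.

```bash
cat >> h.py <<'E'
from scipy.optimize import least_squares
def meas(s,q,lo,hi):
    "centroid pixel of orange/yellow colour inside a box given by px lo,hi"
    hsv=cv2.cvtColor(np.ascontiguousarray(s['image']),cv2.COLOR_RGB2HSV).astype(int)
    H,S,V=hsv[...,0],hsv[...,1],hsv[...,2]
    m=(S>120)&(V>90)&((H<14) if q=='tab' else (H>=18)&(H<35))
    b=np.zeros_like(m); b[lo[1]:hi[1],lo[0]:hi[0]]=1; m&=b
    ys,xs=np.nonzero(m); return (xs.mean(),ys.mean(),m.sum())
E
python3 - <<'E'
from h import *
L=[((0,0),[(576,-90),(575,-91),(578,-91),(574,-90)]),((0,67),[(581,-22),(580,-26)]),((-5,182),[(583,91),(579,87)]),((-103,0),[(470,-84),(474,-87)])]
A=np.array([a for a,b in L for _ in b],float);B=np.array([p for a,b in L for p in b],float)
def f(p):
    c,s=np.cos(p[2]),np.sin(p[2]); return (A@np.array([[c,s],[-s,c]])+p[:2]-B).ravel()
r=least_squares(f,[575,-90,0]);print(r.x,np.round(r.fun,1))
p=r.x;c,s_=np.cos(p[2]),np.sin(p[2]);M=np.array([[c,s_],[-s_,c]])
tr=lambda q:(np.array(q)-p[:2])@M.T
for n,q in [('tab',(606,89)),('clip',(573.5,117.5)),('red',(509,-14.5)),('bottle',(747,-57)),('can',(565.5,-256.5)),('jar',(687,-226.5)),('carton',(752,93)),('screw',(396,-61))]: print(n,np.round(tr(q),1))
for n in ['top','scene']:
    s=cam(n)
    t=proj(s,[606,89,80])[0].astype(int);k=proj(s,[573.5,117.5,40])[0].astype(int)
    print(n,t,k,meas(s,'tab',t-12,t+13),meas(s,'clip',k-8,k+9))
    im=np.array(s['image']);c0=t
    cv2.imwrite(f'pics/c_{n}.png',cv2.resize(im[c0[1]-30:c0[1]+30,c0[0]-35:c0[0]+35,::-1],None,fx=5.5,fy=8,interpolation=cv2.INTER_CUBIC)) if 0 else None
    globals()['im_'+n]=cv2.resize(im[c0[1]-25:c0[1]+25,c0[0]-30:c0[0]+30,::-1],(390,325),interpolation=cv2.INTER_CUBIC)
cv2.imwrite('pics/crop1.png',np.hstack([im_top,im_scene]))
E
```

```text
[ 5.75673582e+02 -9.12695725e+01 -5.80650525e-02] [-0.3 -1.3  0.7 -0.3 -2.3 -0.3  1.7 -1.3 -1.4 -2.4 -0.4  1.6 -1.8 -0.3
  2.2  3.7  2.8 -1.3 -1.2  1.7]
tab [ 19.8 181.7]
clip [-14.3 208.3]
red [-71.   72.8]
bottle [169.   44.2]
can [  -0.6 -165.5]
jar [ 119.  -128.5]
carton [165.3 194.2]
screw [-181.1   19.8]
top [215 185] [207 196] (np.float64(216.75), np.float64(187.125), np.int64(16)) (np.float64(207.0), np.float64(196.0), np.int64(21))
scene [270 220] [284 229] (np.float64(271.1), np.float64(223.11666666666667), np.int64(60)) (np.float64(284.65), np.float64(231.75), np.int64(40))
```

View pics/crop1.png

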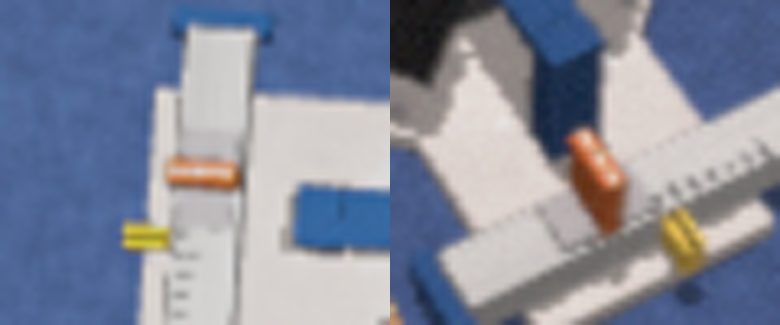

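Crop: the tab's white line has its middle at crop px (204,170) in the top view and (592,153) in the scene view. The clip's black line is at (147,237) and about (684,232). I back-project both.

```bash
cat >> h.py <<'E'
YAW=-0.058; O=np.array([575.7,-91.3])
RM=np.array([[np.cos(YAW),np.sin(YAW)],[-np.sin(YAW),np.cos(YAW)]])
rig=lambda q: RM@(np.array(q,float)[:2]-O)
wld=lambda q: RM.T@np.array(q,float)[:2]+O
E
python3 - <<'E'
from h import *
for n,t,k in [('top',(185+204/6.5,160+170/6.5),(185+147/6.5,160+237/6.5)),('scene',(271.1,218.5),(285.2,230.7))]:
    s=cam(n); a=ray(s,t[0]-.5+.0,t[1]-.5,91);b=ray(s,k[0]-.5,k[1]-.5,45)
    print(n,a,b,rig(a),rig(b))
# move: current -> above tab +x side, aligned with the rig
o=observe();Rc=R.from_quat(np.roll(o['eef_rot'],-1))
Rt=R.from_euler('z',YAW)*R.from_quat([1,0,0,0])
for sg in (0,np.pi):
    print((Rc.inv()*R.from_euler('z',sg)*Rt).as_rotvec()/(np.pi/2), o['qpos'][5])
for tgt in [(70,182,160)]:
    w=np.r_[wld(tgt),tgt[2]];print(w,Rc.inv().apply(w-o['tcp_pos'])/300,observe()['time_s'])
E
```

```text
top [605.57163187  86.61670864  91.        ] [575.63153358 119.59542465  45.        ] [ 19.50801741 179.34912004] [-12.29342904 210.53682915]
scene [605.64155607  86.14225615  91.        ] [576.48155447 122.60461078  45.        ] [ 19.60532685 178.87951869] [-11.61927244 213.59022882]
[7.84324877e-05 4.20742934e-06 2.13774638e-01] -0.14600023223421038
[-5.95869167e-06  1.11078517e-04 -1.78622536e+00] -0.14600023223421038
[656.1323756   86.33623773 160.        ] [ 2.18213885 -1.4270694   0.23751875] 1.8
```

```bash
python3 -m jog '{"gripper":[0,0,0,0,0,0,0,0],"dp":[[0.17,-0.11,0],[0.34,-0.22,0],[0.5,-0.33,0],[0.67,-0.44,0],[0.84,-0.55,0],[1,-0.66,0],[1,-0.66,0],[1,-0.66,0]],"delta_rot":[[0,0,0.1],[0,0,0.2138],[0,0,0.2138],[0,0,0.2138],[0,0,0.2138],[0,0,0.2138],[0,0,0.2138],[0,0,0.2138]]}'
cat >> h.py <<'E'
def go(*pts):
    o=observe();Rc=R.from_quat(np.roll(o['eef_rot'],-1));print('t',o['time_s'],'rig',rig(o['tcp_pos']),o['tcp_pos'][2],'yaw err',(Rc.inv()*R.from_euler('z',YAW)*R.from_quat([1,0,0,0])).as_rotvec().round(4),'F',o['force'].round(1))
    for p in pts: print(p,(Rc.inv().apply(np.r_[wld(p),p[2]]-o['tcp_pos'])/300).round(3).tolist())
E
python3 -c "
from h import *
go((70,181,231),(70,181,160))"
```

```text
time_s: 2.8
tcp_pos: [378.2, -232.3, 231.4]
eef_rot: [0.0, 1.0, -0.029, -0.0]
force: [-0.3, 0.6, 0.2]
width: -0.0
finger_force: 0.0
t 2.8 rig [-189.03151162 -152.22202247] 231.35142959599796 yaw err [0.0006 0.0001 0.001 ] F [-0.3  0.6  0.2]
(70, 181, 231) [0.865, -1.11, 0.0]
(70, 181, 160) [0.865, -1.11, 0.237]
```

```bash
python3 -m jog '{"gripper":[0,0,0,0,0,0,0,0,0],"dp":[[0.13,-0.16,0],[0.26,-0.33,0],[0.4,-0.5,0],[0.53,-0.67,0],[0.66,-0.83,0],[0.8,-1,0],[0.8,-1,0.1],[0.8,-1,0.1],[0.8,-1,0.1]],"delta_rot":[[0,0,0],[0,0,0],[0,0,0],[0,0,0],[0,0,0],[0,0,0],[0,0,0],[0,0,0],[0,0,0]]}'
python3 -c "
from h import *
go((60,181,100),(60,181,62),(40,181,62))"
```

```text
time_s: 3.92
tcp_pos: [635.2, 51.4, 202.1]
eef_rot: [0.0, 1.0, -0.03, 0.0]
force: [0.0, 0.1, -0.5]
width: 0.1
finger_force: 0.0
t 3.925 rig [ 51.11147287 145.87013413] 202.0615255083782 yaw err [ 0.0004 -0.0003 -0.0024] F [ 0.   0.1 -0.5]
(60, 181, 100) [0.029, -0.117, 0.34]
(60, 181, 62) [0.029, -0.117, 0.467]
(40, 181, 62) [-0.037, -0.117, 0.467]
```

```bash
python3 -m jog '{"gripper":[0,0,0,0,0,0,0,0,0],"dp":[[0.029,-0.117,0],[0.029,-0.117,0.15],[0.029,-0.117,0.3],[0.029,-0.117,0.467],[0.029,-0.117,0.467],[0,-0.117,0.467],[-0.02,-0.117,0.467],[-0.037,-0.117,0.467],[-0.037,-0.117,0.467]],"delta_rot":[[0,0,0],[0,0,0],[0,0,0],[0,0,0],[0,0,0],[0,0,0],[0,0,0],[0,0,0],[0,0,0]]}'
python3 - <<'E'
from h import *
go((0,181,62))
for n in ['top','scene']:
    s=cam(n); t=proj(s,[606,89,80])[0].astype(int);im=np.array(s['image'])
    globals()['im_'+n]=cv2.resize(im[t[1]-25:t[1]+25,t[0]-30:t[0]+30,::-1],(390,325),interpolation=cv2.INTER_CUBIC)
cv2.imwrite('pics/crop2.png',np.hstack([im_top,im_scene]))
E
```

```text
time_s: 5.05
tcp_pos: [626.1, 89.2, 62.2]
eef_rot: [0.0, 1.0, -0.029, 0.001]
force: [0.6, 0.1, -0.4]
width: 0.2
finger_force: 0.0
t 5.05 rig [ 39.84971107 183.09105982] 62.20666410766655 yaw err [-0.     -0.0012  0.0002] F [ 0.6  0.1 -0.4]
(0, 181, 62) [-0.133, 0.007, 0.001]
```

View pics/crop2.png

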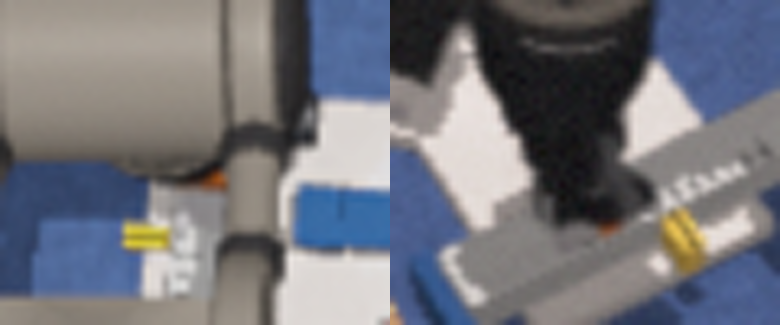

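The arm hides most of the tab, and the fingers are just off its +x face. I draw it short of the clip first, then back off and measure.

```bash
python3 -m jog '{"gripper":[0,0,0,0,0,0,0,0],"dp":[[-0.015,0,0],[-0.03,0,0],[-0.045,0,0],[-0.06,0,0],[-0.075,0,0],[-0.09,0,0],[-0.103,0,0],[-0.103,0,0]],"delta_rot":[[0,0,0],[0,0,0],[0,0,0],[0,0,0],[0,0,0],[0,0,0],[0,0,0],[0,0,0]]}'
python3 -c "
from h import *
go()"
python3 -m jog '{"gripper":[0,0,0,0,0,0,0],"dp":[[0.03,0,0],[0.06,0,0],[0.06,0,-0.15],[0.15,0,-0.3],[0.3,0,-0.4],[0.45,0,-0.5],[0.45,0,-0.5]],"delta_rot":[[0,0,0],[0,0,0],[0,0,0],[0,0,0],[0,0,0],[0,0,0],[0,0,0]]}'
python3 - <<'E'
from h import *
go((40,182,62))
for n in ['top','scene']:
    s=cam(n); t=proj(s,[606,89,80])[0].astype(int);im=np.array(s['image']);print(t)
    globals()['im_'+n]=cv2.resize(im[t[1]-25:t[1]+25,t[0]-30:t[0]+30,::-1],(390,325),interpolation=cv2.INTER_CUBIC)
    for q in ['tab_top','clip_top']: print(q,[(rig(a['xyz']).round(1),round(a['p'],2)) for a in place_of(n,q)[:2]])
cv2.imwrite('pics/crop3.png',np.hstack([im_top,im_scene]))
E
```

```text
time_s: 6.15
tcp_pos: [597.1, 90.8, 61.2]
eef_rot: [-0.0, 1.0, -0.029, 0.002]
force: [7.2, 0.9, -4.7]
width: 0.1
finger_force: 3.5
t 6.15 rig [ 10.78727167 183.04537258] 61.23343661133117 yaw err [-0.0003 -0.0045 -0.0002] F [ 7.2  0.9 -4.7]
time_s: 7.02
tcp_pos: [733.7, 82.4, 213.3]
eef_rot: [-0.0, 1.0, -0.029, 0.003]
force: [-1.2, 0.1, -0.7]
width: 0.1
finger_force: 0.0
t 7.025 rig [147.68643037 182.54811974] 213.2880772721194 yaw err [-0.0003 -0.0068 -0.0009] F [-1.2  0.1 -0.7]
(40, 182, 62) [-0.362, 0.002, 0.502]
[215 185]
tab_top []
clip_top [(array([1.7, 1.9]), 0.72)]
[270 220]
tab_top [(array([ -3.9, 177.6]), 0.66)]
clip_top [(array([-12.1, 207.8]), 0.37)]
```

View pics/crop3.png

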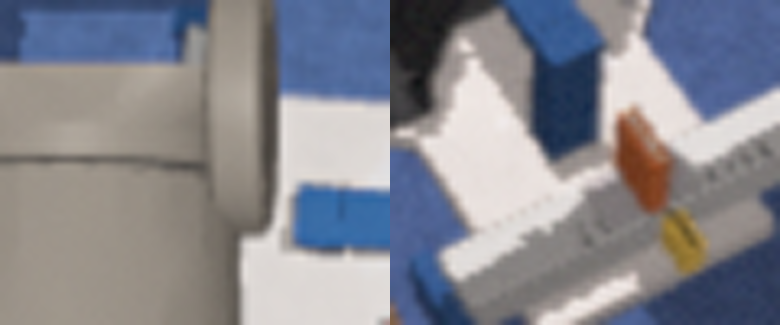

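In the scene view the tab has come towards the clip, with its line middle at about crop (640,131). The top view is hidden by the arm.

```bash
python3 - <<'E'
from h import *
s=cam('scene')
print(rig(ray(s,278,214.7,91)))
c=meas(s,'tab',(258,205),(292,236)); c0=(271.1,223.1)
print(c, rig(ray(s,c0[0],c0[1],70)),rig(ray(s,c[0],c[1],70)))
print(proj(s,np.r_[wld((-12,182)),91]),proj(s,np.r_[wld((-6.5,182)),91]))
hsv=cv2.cvtColor(np.ascontiguousarray(s['image']),cv2.COLOR_RGB2HSV)
m=masks_of('scene','tab_top'); 
for a in m[:2]:
    ys,xs=np.nonzero(a['region']);print(a['p'],xs.mean(),ys.mean(),len(xs))
E
```

```text
[ -5.76564727 179.72354403]
(np.float64(278.28125), np.float64(220.40625), np.int64(64)) [ 20.22354252 184.09897802] [ -3.70870702 186.59041084]
[[280.16396202 214.39779921]] [[278.60395919 215.15318552]]
0.55 277.7878787878788 221.47272727272727 165
0.29 284.4651162790698 231.72093023255815 43
```

```bash
python3 -m jog '{"gripper":[0,0,0,0,0,0,0,0,0],"dp":[[-0.15,0,0.1],[-0.33,0,0.2],[-0.33,0,0.3],[-0.33,0,0.4],[-0.33,0,0.5],[-0.36,0,0.502],[-0.38,0,0.502],[-0.38,0,0.502],[-0.38,0,0.502]],"delta_rot":[[0,0,0],[0,0,0],[0,0,0],[0,0,0],[0,0,0],[0,0,0],[0,0,0],[0,0,0],[0,0,0]]}'
python3 -c "
from h import *
go((4,182,62))"
```

```text
time_s: 8.55
tcp_pos: [617.0, 89.6, 61.9]
eef_rot: [0.0, 1.0, -0.029, 0.001]
force: [-0.1, -0.3, 0.2]
width: -0.1
finger_force: 0.0
t 8.55 rig [ 30.72027287 183.02239724] 61.887072760726944 yaw err [-0.0001 -0.0024 -0.    ] F [-0.1 -0.3  0.2]
(4, 182, 62) [-0.089, 0.003, -0.001]
```

```bash
python3 -m jog '{"gripper":[0,0,0,0,0,0,0,0,0],"dp":[[-0.02,0,0],[-0.04,0,0],[-0.06,0,0],[-0.07,0,0],[-0.078,0,0],[-0.084,0,0],[-0.09,0,0],[-0.0945,0,0],[-0.0945,0,0]],"delta_rot":[[0,0,0],[0,0,0],[0,0,0],[0,0,0],[0,0,0],[0,0,0],[0,0,0],[0,0,0],[0,0,0]]}'
python3 -c "
from h import *
go()"
python3 -m jog '{"gripper":[0,0,0,0,0,0,0,0,0],"dp":[[0.03,0,0],[0.06,0,0],[0.06,0,-0.15],[0.06,0.1,-0.3],[0,0.3,-0.4],[-0.1,0.5,-0.42],[-0.2,0.7,-0.42],[-0.2,0.7,-0.42],[-0.2,0.7,-0.42]],"delta_rot":[[0,0,0],[0,0,0],[0,0,0],[0,0,0],[0,0,0],[0,0,0],[0,0,0],[0,0,0],[0,0,0]]}'
python3 - <<'E'
from h import *
go((-78,-28,130),(-78,-28,53))
for n in ['top','scene']:
    s=cam(n); t=proj(s,[606,89,80])[0].astype(int);im=np.array(s['image'])
    print(meas(s,'tab',(258,205),(292,236)))
    globals()['im_'+n]=cv2.resize(im[t[1]-25:t[1]+25,t[0]-30:t[0]+30,::-1],(390,325),interpolation=cv2.INTER_CUBIC)
    for q in ['tab_top','clip_top','red_tip']: print(q,[(rig(a['xyz']).round(1),round(a['p'],2)) for a in place_of(n,q)[:2]])
cv2.imwrite('pics/crop4.png',np.hstack([im_top,im_scene]))
E
```

```text
time_s: 9.68
tcp_pos: [590.2, 91.1, 60.7]
eef_rot: [-0.0, 1.0, -0.029, 0.003]
force: [8.2, -0.8, -5.0]
width: -0.4
finger_force: 4.2
t 9.675 rig [  3.94148553 182.97211537] 60.74916379591234 yaw err [-0.0003 -0.0054 -0.0003] F [ 8.2 -0.8 -5. ]
time_s: 10.8
tcp_pos: [516.0, -115.5, 186.8]
eef_rot: [-0.0, 1.0, -0.03, 0.0]
force: [0.4, -0.0, -0.9]
width: -0.3
finger_force: 0.0
t 10.8 rig [-58.21043783 -27.61992954] 186.80078050312582 yaw err [-0.0002 -0.0004 -0.0022] F [ 0.4 -0.  -0.9]
(-78, -28, 130) [-0.066, 0.001, 0.189]
(-78, -28, 53) [-0.066, 0.001, 0.446]
(np.float64(258.1333333333333), np.float64(211.6), np.int64(15))
tab_top [(array([-12.9, 184.1]), 0.58)]
clip_top [(array([-14.5, 211.1]), 0.35)]
red_tip [(array([-69.5,  73.5]), 0.92), (array([ 118.6, -130.9]), 0.44)]
(np.float64(280.0), np.float64(219.13114754098362), np.int64(61))
tab_top [(array([-15.5, 176.6]), 0.47), (array([-75.2,  75.8]), 0.21)]
clip_top [(array([ -75.5, -428. ]), 0.71)]
red_tip [(array([-74.2,  75.8]), 0.69)]
```

View pics/crop4.png

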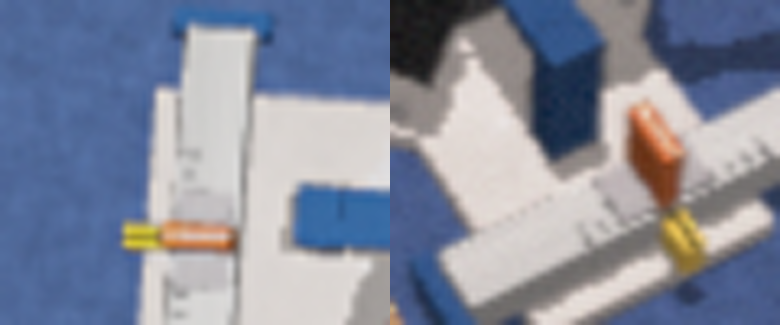

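The top view now shows the tab beside the clip, white line at about (200,236) and clip line at about (145,237). I back-project to allow for parallax.

```bash
python3 - <<'E'
from h import *
s=cam('top')
for u,v,z in [(200,236,91),(144,237,45),(204,170,91)]: print(rig(ray(s,185+u/6.5-.5,160+v/6.5-.5,z)))
im=np.array(s['image']).astype(int)
# sub-pixel: row centroids of orange (whole visible) and yellow
def col(x,f):
    c=np.array([f(im[y,x]) for y in range(185,208)],float);c=np.clip(c,0,None);return (c*np.arange(185,208)).sum()/c.sum()
for x in (206,207): print('y',x,col(x,lambda p:min(p[0],p[1])-p[2]-40))
for x in (213,214,215,216,217,218): print('o',x,col(x,lambda p:p[0]-p[2]-40))
E
```

```text
[-12.72204803 179.06195161]
[-12.3877262  212.04404263]
[ 19.50801741 179.34912004]
y 206 196.0272373540856
y 207 196.0
o 213 195.84117647058824
o 214 195.8764705882353
o 215 195.89411764705883
o 216 196.0974025974026
o 217 196.17567567567568
o 218 196.42138364779873
```

Tab and clip agree to about 1 mm. Now I lower the shut fingers into the gap behind the blade at 224°, by the pointer.

```bash
python3 -m jog '{"gripper":[0,0,0,0,0,0,0,0],"dp":[[-0.039,-0.092,0],[-0.039,-0.092,0.1],[-0.039,-0.092,0.2],[-0.039,-0.092,0.28],[-0.039,-0.092,0.34],[-0.039,-0.092,0.4],[-0.039,-0.092,0.456],[-0.039,-0.092,0.456]],"delta_rot":[[0,0,0],[0,0,0],[0,0,0],[0,0,0],[0,0,0],[0,0,0],[0,0,0],[0,0,0]]}'
python3 - <<'E'
from h import *
go()
o=observe();c=rig(o['tcp_pos'])
def P(a0,a1,r,n):
    a=np.radians(np.linspace(a0,a1,n+1)[1:]);x=r*np.cos(a)-c[0];y=-(r*np.sin(a)-c[1])
    print([[round(u/300,3),round(v/300,3),0] for u,v in zip(x,y)])
P(180,300,70,18)
E
```

```text
time_s: 12.25
tcp_pos: [505.1, -86.2, 48.8]
eef_rot: [-0.0, 1.0, -0.029, -0.001]
force: [0.5, -0.4, 0.6]
width: -0.1
finger_force: 0.0
t 12.25 rig [-70.75905869   0.96417594] 48.808399290526225 yaw err [-0.0006  0.0025  0.0003] F [ 0.5 -0.4  0.6]
[[np.float64(0.004), np.float64(0.03), 0], [np.float64(0.009), np.float64(0.057), 0], [np.float64(0.017), np.float64(0.083), 0], [np.float64(0.027), np.float64(0.108), 0], [np.float64(0.041), np.float64(0.131), 0], [np.float64(0.057), np.float64(0.153), 0], [np.float64(0.076), np.float64(0.173), 0], [np.float64(0.097), np.float64(0.19), 0], [np.float64(0.119), np.float64(0.205), 0], [np.float64(0.143), np.float64(0.217), 0], [np.float64(0.169), np.float64(0.227), 0], [np.float64(0.195), np.float64(0.233), 0], [np.float64(0.222), np.float64(0.236), 0], [np.float64(0.249), np.float64(0.236), 0], [np.float64(0.276), np.float64(0.233), 0], [np.float64(0.303), np.float64(0.227), 0], [np.float64(0.328), np.float64(0.217), 0], [np.float64(0.353), np.float64(0.205), 0]]
```

```bash
python3 -m jog '{"gripper":[0,0,0,0,0,0,0,0,0,0,0,0,0,0,0,0,0,0,0],"dp":[[0.004,0.03,0],[0.009,0.057,0],[0.017,0.083,0],[0.027,0.108,0],[0.041,0.131,0],[0.057,0.153,0],[0.076,0.173,0],[0.097,0.19,0],[0.119,0.205,0],[0.143,0.217,0],[0.169,0.227,0],[0.195,0.233,0],[0.222,0.236,0],[0.249,0.236,0],[0.276,0.233,0],[0.303,0.227,0],[0.328,0.217,0],[0.353,0.205,0],[0.353,0.205,0]],"delta_rot":[[0,0,0],[0,0,0],[0,0,0],[0,0,0],[0,0,0],[0,0,0],[0,0,0],[0,0,0],[0,0,0],[0,0,0],[0,0,0],[0,0,0],[0,0,0],[0,0,0],[0,0,0],[0,0,0],[0,0,0],[0,0,0],[0,0,0]]}'
cat >> h.py <<'E'
def P(a0,a1,r,n):
    o=observe();c=rig(o['tcp_pos'])
    a=np.radians(np.linspace(a0,a1,n+1)[1:]);x=r*np.cos(a)-c[0];y=-(r*np.sin(a)-c[1])
    print([[round(float(u)/300,3),round(float(v)/300,3),0] for u,v in zip(x,y)])
def chk():
    for n in ['top','scene']:
        s=cam(n); save(s,'pics/last_%s.png'%n)
        for q in ['red_tip','tab_top','clip_top','bottle','canister','jar']:
            for a in place_of(n,q)[:2]:
                x=rig(a['xyz']);print(n,q,x.round(1),round(float(np.degrees(np.arctan2(x[1],x[0])))%360,1),round(a['p'],2))
E
python3 - <<'E'
from h import *
go();P(300,410,70,16);chk()
E
```

```text
time_s: 14.62
tcp_pos: [609.2, -154.0, 50.0]
eef_rot: [0.0, 1.0, -0.029, 0.001]
force: [-0.5, -1.2, -0.7]
width: 0.1
finger_force: 0.3
t 14.625 rig [ 37.10725975 -60.61912171] 49.9809716550072 yaw err [ 0.0003 -0.0022  0.0004] F [-0.5 -1.2 -0.7]
[[0.016, -0.015, 0], [0.038, -0.034, 0], [0.057, -0.054, 0], [0.073, -0.077, 0], [0.087, -0.101, 0], [0.097, -0.127, 0], [0.105, -0.154, 0], [0.109, -0.182, 0], [0.11, -0.21, 0], [0.107, -0.238, 0], [0.101, -0.265, 0], [0.092, -0.291, 0], [0.08, -0.317, 0], [0.064, -0.34, 0], [0.047, -0.362, 0], [0.026, -0.381, 0]]
top red_tip [-43.7 -90.5] 244.2 0.93
top red_tip [-204.6  445. ] 114.7 0.59
top tab_top [-12.9 181.5] 94.1 0.73
top clip_top [-16.  209.3] 94.4 0.43
top bottle [168.3  44.1] 14.7 0.67
top canister [  -1.8 -162.5] 269.4 0.6
top jar [ 122.9 -130.5] 313.3 0.57
scene red_tip [-44.6 -88.1] 243.2 0.87
scene tab_top [-12.3 176.9] 94.0 0.57
scene clip_top [-12.5 208.5] 93.4 0.61
scene bottle [169.4  45.1] 14.9 0.88
scene canister [  -1.  -164.3] 269.7 0.58
scene canister [-12.2 178.9] 93.9 0.23
scene jar [ 119.1 -125.2] 313.6 0.9
```

View pics/last_scene.png

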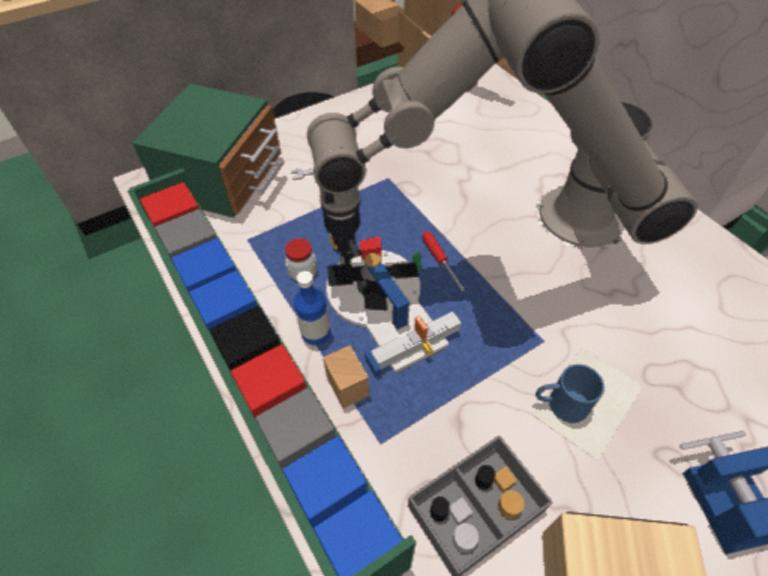

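The finger is between blades on the far right of the rotor (about (345,250) px), red blade at 244° and all the bottles in place. I continue the sweep.

```bash
python3 -m jog '{"gripper":[0,0,0,0,0,0,0,0,0,0,0,0,0,0,0,0,0,0],"dp":[[0.016,-0.015,0],[0.038,-0.034,0],[0.057,-0.054,0],[0.073,-0.077,0],[0.087,-0.101,0],[0.097,-0.127,0],[0.105,-0.154,0],[0.109,-0.182,0],[0.11,-0.21,0],[0.107,-0.238,0],[0.101,-0.265,0],[0.092,-0.291,0],[0.08,-0.317,0],[0.064,-0.34,0],[0.047,-0.362,0],[0.026,-0.381,0],[0.026,-0.381,0],[0.035,-0.37,0]],"delta_rot":[[0,0,0],[0,0,0],[0,0,0],[0,0,0],[0,0,0],[0,0,0],[0,0,0],[0,0,0],[0,0,0],[0,0,0],[0,0,0],[0,0,0],[0,0,0],[0,0,0],[0,0,0],[0,0,0],[0,0,0],[0,0,0]]}'
python3 - <<'E'
from h import *
go();chk()
E
```

```text
time_s: 17.58
tcp_pos: [624.3, -43.4, 49.6]
eef_rot: [-0.0, 1.0, -0.029, -0.001]
force: [-0.8, -0.1, -0.5]
width: 0.0
finger_force: 0.0
t 17.575 rig [45.74648221 50.60041392] 49.60996116824308 yaw err [-0.0006  0.0016  0.0004] F [-0.8 -0.1 -0.5]
top red_tip [-16.6 212.4] 94.5 0.25
top tab_top [ -9.6 183.2] 93.0 0.59
top clip_top [-15.3 212.6] 94.1 0.61
top bottle [166.8  43.4] 14.6 0.77
top canister [  -2.4 -162. ] 269.1 0.56
top jar [ 119.9 -132.9] 312.1 0.94
scene red_tip [95.6 -7.1] 355.8 0.56
scene tab_top [-13.1 175.8] 94.3 0.52
scene clip_top [-11.5 211. ] 93.1 0.61
scene bottle [168.5  45. ] 15.0 0.76
scene canister [   0.8 -166.7] 270.3 0.67
scene canister [ -3.7 179.4] 91.2 0.38
scene jar [ 121.  -125.4] 314.0 0.65
scene jar [163.9 193.7] 49.8 0.23
```

```bash
python3 -m jog '{"gripper":[0,0,0,0,0,0,0,0,0,0,0,0,0],"dp":[[0,0,-0.1],[0,0,-0.2],[0,0,-0.333],[0,0,-0.333],[-0.1,-0.008,-0.333],[-0.2,-0.008,-0.333],[-0.307,-0.008,-0.333],[-0.307,-0.008,-0.333],[-0.307,-0.008,-0.25],[-0.307,-0.008,-0.16],[-0.307,-0.008,-0.08],[-0.307,-0.008,0],[-0.307,-0.008,0]],"delta_rot":[[0,0,0],[0,0,0],[0,0,0],[0,0,0],[0,0,0],[0,0,0],[0,0,0],[0,0,0],[0,0,0],[0,0,0],[0,0,0],[0,0,0],[0,0,0]]}'
python3 - <<'E'
from h import *
go();P(131,240,70,16);chk()
E
```

```text
time_s: 19.9
tcp_pos: [532.3, -36.1, 47.8]
eef_rot: [-0.0, 1.0, -0.029, -0.002]
force: [0.6, 0.1, 0.7]
width: 0.3
finger_force: 0.0
t 19.9 rig [-46.52584181  52.60365682] 47.79123422053486 yaw err [-0.0006  0.004  -0.0001] F [0.6 0.1 0.7]
[[-0.018, 0.019, 0], [-0.035, 0.04, 0], [-0.05, 0.064, 0], [-0.062, 0.089, 0], [-0.07, 0.115, 0], [-0.076, 0.142, 0], [-0.078, 0.17, 0], [-0.077, 0.198, 0], [-0.073, 0.225, 0], [-0.065, 0.252, 0], [-0.055, 0.277, 0], [-0.041, 0.302, 0], [-0.025, 0.324, 0], [-0.006, 0.344, 0], [0.015, 0.362, 0], [0.038, 0.377, 0]]
top red_tip [ 96.8 -12.1] 352.9 0.71
top tab_top [ -9.9 183.3] 93.1 0.41
top clip_top [-15.1 208.9] 94.1 0.51
top bottle [166.   43.7] 14.7 0.85
top canister [  -0.4 -164.1] 269.9 0.87
scene red_tip [95.  -8.6] 354.8 0.93
scene tab_top [-11.7 177.2] 93.8 0.46
scene clip_top [ -9.7 212. ] 92.6 0.36
scene clip_top [2.4 0.4] 10.4 0.36
scene canister [  -4.6 -167.3] 268.4 0.64
scene jar [-12.3 177.5] 94.0 0.72
scene jar [ 117.  -125.2] 313.0 0.63
```

View pics/last_scene.png

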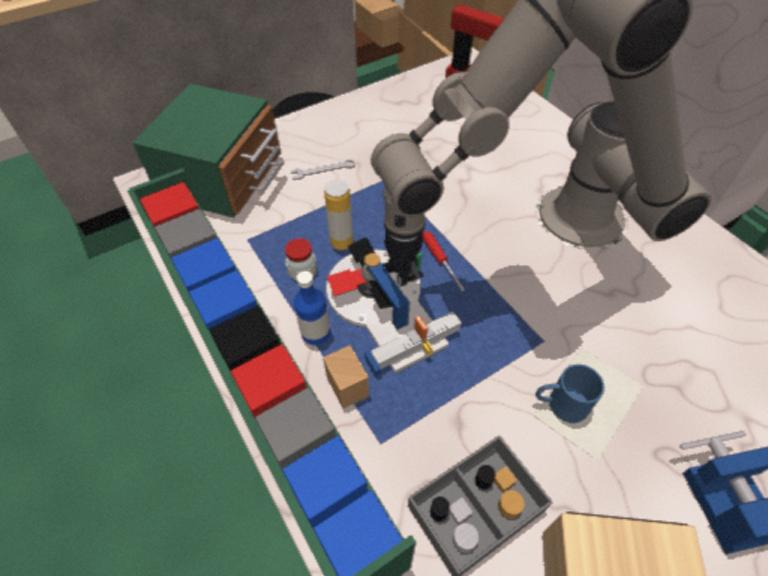

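The fingers are down between the blades beside the bridge (about (403,265) px), and red is at about 354°, opposite the pointer. I go on with the second sweep.

```bash
python3 -m jog '{"gripper":[0,0,0,0,0,0,0,0,0,0,0,0,0,0,0,0,0],"dp":[[-0.018,0.019,0],[-0.035,0.04,0],[-0.05,0.064,0],[-0.062,0.089,0],[-0.07,0.115,0],[-0.076,0.142,0],[-0.078,0.17,0],[-0.077,0.198,0],[-0.073,0.225,0],[-0.065,0.252,0],[-0.055,0.277,0],[-0.041,0.302,0],[-0.025,0.324,0],[-0.006,0.344,0],[0.015,0.362,0],[0.038,0.377,0],[0.038,0.377,0]],"delta_rot":[[0,0,0],[0,0,0],[0,0,0],[0,0,0],[0,0,0],[0,0,0],[0,0,0],[0,0,0],[0,0,0],[0,0,0],[0,0,0],[0,0,0],[0,0,0],[0,0,0],[0,0,0],[0,0,0],[0,0,0]]}'
python3 - <<'E'
from h import *
go();P(240,310,70,12);chk()
E
```

```text
time_s: 22.72
tcp_pos: [538.9, -150.8, 49.9]
eef_rot: [0.001, 1.0, -0.029, 0.001]
force: [-0.1, 0.2, -0.0]
width: -0.1
finger_force: 0.1
t 22.725 rig [-33.26093033 -61.49810069] 49.90222565727541 yaw err [ 0.0012 -0.0017 -0.0002] F [-0.1  0.2 -0. ]
[[0.015, 0.008, 0], [0.037, 0.016, 0], [0.06, 0.023, 0], [0.084, 0.027, 0], [0.107, 0.028, 0], [0.131, 0.027, 0], [0.155, 0.024, 0], [0.178, 0.019, 0], [0.2, 0.011, 0], [0.222, 0.0, 0], [0.242, -0.012, 0], [0.261, -0.026, 0]]
top red_tip [ -5.8 105.6] 93.2 0.68
top tab_top [-10.7 184.4] 93.3 0.65
top tab_top [ -79.7 -428.8] 259.5 0.51
top clip_top [-12.5 209. ] 93.4 0.53
top bottle [167.4  42.5] 14.2 0.73
top canister [-1.000e-01 -1.609e+02] 270.0 0.49
top jar [ 119.2 -129.9] 312.5 0.62
scene red_tip [ -9.4 105.1] 95.1 0.74
scene red_tip [-14.1 177.3] 94.5 0.42
scene tab_top [2.8 0.2] 3.3 0.52
scene tab_top [-11.5 178.1] 93.7 0.44
scene clip_top [-11.  209.9] 93.0 0.56
scene bottle [167.5  47.4] 15.8 0.93
scene canister [   0.4 -167. ] 270.1 0.73
scene jar [ 117.5 -125.9] 313.0 0.6
```

```bash
python3 -m jog '{"gripper":[0,0,0,0,0,0,0,0,0,0,0,0,0],"dp":[[0.015,0.008,0],[0.037,0.016,0],[0.06,0.023,0],[0.084,0.027,0],[0.107,0.028,0],[0.131,0.027,0],[0.155,0.024,0],[0.178,0.019,0],[0.2,0.011,0],[0.222,0,0],[0.242,-0.012,0],[0.261,-0.026,0],[0.261,-0.026,0]],"delta_rot":[[0,0,0],[0,0,0],[0,0,0],[0,0,0],[0,0,0],[0,0,0],[0,0,0],[0,0,0],[0,0,0],[0,0,0],[0,0,0],[0,0,0],[0,0,0]]}'
python3 - <<'E'
from h import *
go();P(310,330,70,10);chk()
for n in ['top','scene']:
    s=cam(n)
    for q in ['pointer','hub','red_tip']: print(n,q,[(rig(a['xyz']).round(1),round(a['p'],2)) for a in place_of(n,q)[:2]])
E
```

```text
time_s: 25.05
tcp_pos: [617.6, -146.2, 50.0]
eef_rot: [0.0, 1.0, -0.029, 0.001]
force: [0.5, -0.3, 0.5]
width: -0.1
finger_force: 0.3
t 25.05 rig [ 45.02485177 -52.40783799] 49.98110861644813 yaw err [ 0.0002 -0.0019  0.0003] F [ 0.5 -0.3  0.5]
[[0.006, -0.001, 0], [0.012, -0.007, 0], [0.018, -0.013, 0], [0.023, -0.019, 0], [0.029, -0.025, 0], [0.034, -0.031, 0], [0.039, -0.038, 0], [0.043, -0.044, 0], [0.048, -0.051, 0], [0.052, -0.058, 0]]
top red_tip [-0.2 -5.3] 267.9 0.66
top red_tip [-0.2 -1.7] 263.3 0.5
top tab_top [-14.1 185.5] 94.3 0.54
top clip_top [-15.3 211. ] 94.1 0.55
top bottle [165.5  39.4] 13.4 0.87
top canister [   1.1 -161.6] 270.4 0.71
top canister [ 121.6 -126.4] 313.9 0.52
top jar [ 119.6 -128.9] 312.9 0.5
scene red_tip [-102.3   26. ] 165.7 0.87
scene red_tip [ 118.5 -124.9] 313.5 0.19
scene tab_top [-13.4 177. ] 94.3 0.63
scene clip_top [-11.9 211. ] 93.2 0.37
scene clip_top [-101.7   28.2] 164.5 0.3
scene bottle [167.   46.2] 15.5 0.85
scene jar [ 118.8 -127. ] 313.1 0.95
top pointer []
top hub [(array([-0.5, -0.5]), 0.56), (array([-15.9, 211.6]), 0.18)]
top red_tip []
scene pointer [(array([-106.1,    2.2]), 0.87)]
scene hub [(array([2.3, 1.8]), 0.65)]
scene red_tip [(array([-100. ,   28.9]), 0.78), (array([-103.,    1.]), 0.72)]
```

```bash
python3 -m jog '{"gripper":[0,0,0,0,0,0,0,0,0],"dp":[[0.006,-0.001,0],[0.012,-0.007,0],[0.018,-0.013,0],[0.023,-0.019,0],[0.029,-0.025,0],[0.034,-0.031,0],[0.036,-0.034,0],[0.036,-0.034,0],[0.036,-0.034,0]],"delta_rot":[[0,0,0],[0,0,0],[0,0,0],[0,0,0],[0,0,0],[0,0,0],[0,0,0],[0,0,0],[0,0,0]]}'
python3 - <<'E'
from h import *
go()
for n in ['scene','top']*2:
    s=cam(n)
    for q in ['pointer','red_tip']: print(n,q,[(rig(a['xyz']).round(1),round(a['p'],2)) for a in place_of(n,q)[:2]])
E
```

```text
time_s: 27.28
tcp_pos: [628.1, -136.9, 49.8]
eef_rot: [-0.0, 1.0, -0.029, 0.0]
force: [-0.6, -0.5, -0.9]
width: 0.0
finger_force: 0.7
t 27.275 rig [ 54.91027979 -42.50261252] 49.785822034676734 yaw err [-0.0001 -0.0004 -0.0001] F [-0.6 -0.5 -0.9]
scene pointer [(array([-107.3,   -0.4]), 0.85), (array([-15. , 209.2]), 0.68)]
scene red_tip [(array([-103.2,    9.9]), 0.56), (array([-106.7,    2. ]), 0.32)]
top pointer []
top red_tip []
scene pointer [(array([-103.1,   -1.7]), 0.9), (array([-103.3,   11.8]), 0.55)]
scene red_tip [(array([-104.9,   11.1]), 0.69)]
top pointer []
top red_tip [(array([167.1, 190.8]), 0.27)]
```

```bash
python3 -m jog '{"gripper":[0,0,0,0,0,0,0,0,0,0,0,0,0,0,0,0,0],"dp":[[0.004,-0.005,0],[0.009,-0.011,0],[0.013,-0.0165,0],[0.013,-0.0165,0],[0.013,-0.0165,0],[0.008,-0.01,0],[0.002,-0.003,0],[-0.002,0.003,0],[-0.002,0.003,-0.1],[-0.002,0.003,-0.2],[-0.002,0.003,-0.35],[-0.002,0.003,-0.55],[-0.002,0.1,-0.63],[-0.002,0.3,-0.63],[-0.002,0.5,-0.63],[-0.002,0.7,-0.63],[-0.002,0.7,-0.63]],"delta_rot":[[0,0,0],[0,0,0],[0,0,0],[0,0,0],[0,0,0],[0,0,0],[0,0,0],[0,0,0],[0,0,0],[0,0,0],[0,0,0],[0,0,0],[0,0,0],[0,0,0],[0,0,0],[0,0,0],[0,0,0]]}'
python3 - <<'E'
from h import *
go()
ims=[]
for n in ['scene','top']*2:
    s=cam(n)
    for q in ['pointer','red_tip','tab_top','clip_top']: print(n,q,[(rig(a['xyz']).round(1),round(a['p'],2)) for a in place_of(n,q)[:2]])
    t=proj(s,[540,-50,60])[0].astype(int); im=np.array(s['image'])
    ims.append(cv2.resize(im[t[1]-45:t[1]+45,t[0]-45:t[0]+45,::-1],(390,390),interpolation=cv2.INTER_CUBIC))
cv2.imwrite('pics/fin.png',np.hstack(ims[:2]))
E
```

```text
time_s: 30.0
tcp_pos: [613.5, -351.5, 237.6]
eef_rot: [0.0, 0.999, -0.032, -0.0]
force: [-0.6, 1.0, 0.6]
width: -0.0
finger_force: 0.0
t 30.0 rig [  52.77227114 -257.52433115] 237.56384058514445 yaw err [ 0.0006  0.0009 -0.0059] F [-0.6  1.   0.6]
scene pointer [(array([-104.9,    2.2]), 0.94)]
scene red_tip [(array([-104.6,    3.5]), 0.65)]
scene tab_top [(array([-12.4, 177.7]), 0.56)]
scene clip_top [(array([-14. , 209.4]), 0.43), (array([-103.4,    4.4]), 0.2)]
top pointer [(array([-103.8,   -1.5]), 0.78)]
top red_tip [(array([-99.9,   1. ]), 0.89), (array([-179.1,   20.1]), 0.69)]
top tab_top [(array([-12.8, 181.8]), 0.63)]
top clip_top [(array([-13.7, 213.6]), 0.53)]
scene pointer [(array([-109. ,    0.5]), 0.65)]
scene red_tip [(array([-104.2,    3. ]), 0.63), (array([1.4, 1.9]), 0.55)]
scene tab_top [(array([-15.2, 179.3]), 0.74)]
scene clip_top [(array([-0.1, 69.5]), 0.71), (array([-13.4, 209.2]), 0.44)]
top pointer [(array([-1.059e+02,  1.000e-01]), 0.56)]
top red_tip [(array([-100.4,   -1.5]), 0.57)]
top tab_top [(array([-12.1, 186.1]), 0.72), (array([-0.9, -0.1]), 0.31)]
top clip_top [(array([-14.3, 212.4]), 0.35)]
```

View pics/fin.png

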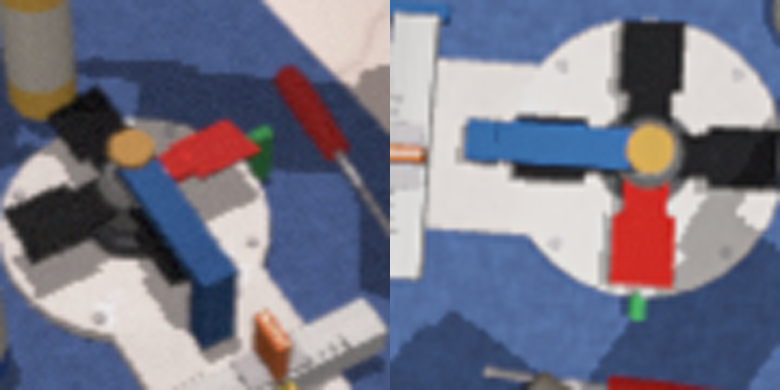

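The red blade is on the green pointer (tip at about (642,287), pointer at (637,305) in the crop, some 2–3 mm apart), the tab is level with the clip, and the arm is clear. I hand it in.

```bash
python3 -c "
from workcell import *
print(close_job())"
```

```text
the job is handed in; nothing more can be done
None
```

The job is handed in at about 30 s: the tab's line is level with the clip's to about 1 mm, and the red blade is back on the pointer to about 2–3 mm after the extra full turn. The clip, bottle, canister and jar stayed put by the camera checks. The screwdriver, carton, mug and wrench were not re-measured at the end, and no verdict was returned.

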